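# Turn the bucket caddy home on its key and swing the keeper over it

### The arm

A 6-joint arm with a two-finger parallel gripper is mounted at the origin on the work surface. World frame = base frame: x ahead of the robot, y to its left, z up, the work surface at z = 0. Lengths are in m, angles in degrees, forces in N, time in s.
With the tool pointing down it reaches from about 0.3 to 0.85 m from the base axis. Payload 4.2 kg.
Tool frame: the origin (TCP) lies on the centre line of the jaws, within the pads' length; the fingertips stand 17 mm ahead of it and the grasp point (between the pads) lies 2 mm behind it (manip.tip_extent is the distance from the TCP to the fingertips, in m); z points along the fingers, y is the direction in which the jaws open and shut (so a half turn about z gives the same grasp; the last joint's range is limited). The gripper opens to 91 mm and grips with 3 to 60 N. Pads are 32 mm wide; open, the fingers measure 118 mm over their backs; the gripper's body (76 mm by 178 mm) begins 60 mm behind the grasp point.
Start: joints at [-1.146, 18.312, 89.639, -0, 72.044, -1.146], TCP at [0.575, 0, 0.202] pointing down, gripper open.
Joint ranges: [-177.97, 177.97], [-48.28, 115.42], [12.27, 149.76], [-77.06, 257.06], [2.81, 150.46], [-146.56, 146.56]. Speed limits (degrees/s): [147.25, 147.25, 180, 180, 180, 180].

### API

Orientations are given as [roll, pitch, yaw] about the fixed x, y, z axes, in that order (R = Rz(yaw) Ry(pitch) Rx(roll)).
In Python, from rig import manip gives the robot as it stands.
- The arm moves only by the tool step_arm, never from a script. Its argument "series" is one flat list of numbers, 5 for each row, row after row: the closure in counts, from 0 (fully open) to 255 (shut), then the shift along the tool's x, y, z in m, then the turn about the tool's z in rad. In form: [jaw, tx, ty, tz, yaw, jaw, tx, ty, tz, yaw, ...]. A call has exactly 8 rows; each row shifts and turns the pose as measured when the row begins, along the tool's axes as they then stand; what a row does not reach is not made up. A row lasts 1/12 s, in which the tool goes at most 41.7 mm and 7.16 degrees, less where a joint would pass 70% of its speed; a pose out of reach is approached as far as the arm can. A call with a gripper value outside its range is refused whole. The fingers move at their own pace and stop on an object; "newtons" is the grip in N (left out, the last holds). Time passes only in rows, so rows that do not move let the fingers close, or fill a call up. It gives the time, the measured TCP pose, the force and the opening at its end, in the units of the state.
- manip.state(): the state, without advancing time (a new reading comes with each control period).
- manip.grab_frame(name): name is "scene" or "side" or "wrist"; returns a dict with "image" (420x560x3 uint8, red, green, blue), "range_z" (420x560 float32, m along the optical axis (not along the pixel's ray), 0 where there is no reading), "fx", "fy", "cx", "cy" (pixels), "dist_coeffs" ([k1, k2, p1, p2, k3] as OpenCV has them; the pictures are not rectified), "cam_to_world" (4x4, takes a point from camera to world coordinates). Camera axes: x right, y down, z forward; pixel columns grow to the right and rows downward; lengths in m; the calibration is good to about 2 mm. A picture is of the moment at which its call begins.
- manip.job_done(): hands the job in, once; it reports no verdict.
Trained networks look in the newest picture that a camera, given by its name, has taken for a name from the list of things; names that differ only in an ending like _2 or _b are one class to them, and where a whole thing is asked for, a point or a joint stands for the part that bears it (a point fixed in the world has none). Each returns a list of dicts, best first, with "confidence" (0 to 1); they miss things now and then, are a little off and sometimes report something else, mostly with a low value. They report only what shows in the picture. A call takes as long as a camera call.
- manip.find_in(target, camera): "box" ([left, top, right, bottom] in pixels, round what is visible of it).
- manip.outline_of(target, camera): "region" (420x560 bool, what is visible of it) and "box" ([left, top, right, bottom] in pixels, round what is visible of it).
The state is a dict: "clock": time; "qpos": joint angles; "qvel": joint speeds; "joint_torque": joint torques, N m; "tcp_pos": TCP position; "tcp_rot": TCP orientation; "force": force on the tool from outside, world axes, zero at the start; "wrist_torque": the same for the moment, N m; "finger_gap": finger opening in m.
Only numpy, scipy, OpenCV 4.12 (cv2) and the standard library are available. Lean on these libraries where they do the work, as an engineer would, in place of code of your own. Each camera call takes 0.05 s, during which the arm holds its last target.

### The job

The grey caddy tray was dropped onto the white bucket without lining it up, so it rides tipped on the bucket's key. Without lifting it off, turn it round by its ears until its notch drops over the key and it sits flat and fully home on the rim, then swing the bucket's keeper arm in over the tray's flange as far as it goes. Leave the spray bottle, jar, brush and scraper where they are and let go of everything.

Things in the scene. Friction and masses are not known exactly. Their poses are not given: they have to be found in the camera images.
- bucket: White open bucket, fixed to the cart, upright: 110 mm high, outer diameter 190 mm at the rim (wall 5 mm), 160 mm at the foot. Origin: centre of its underside; z up; +x points from the axis to the key.
- bucket_key (a point): Centre of the top of the key, a white upright block on the bucket's rim: 20 mm wide along the rim, reaching 91 to 120 mm from the bucket's axis, its top 14 mm above the rim. The key is the only raised thing on the rim; its outer end shows beyond the flange of a tray lying on it.
- tray: Grey round caddy tray, loose, 0.45 kg. Flange 8 mm thick, 216 mm across, rests on the rim; a 28 mm deep bowl hangs in the bucket's mouth with 3 mm play. Origin: centre of the flange's underside; z up; +x to the notch, +y to ear a. Seated, the origin is 110 mm above the bucket's origin and both +x agree within 4 degrees. Unseated it lies on the key, tipped 4 degrees. A few newtons turn it.
- tray_notch (a point): Middle of the one notch in the flange, open outwards, about 34 mm wide, 105.5 mm from the tray's axis, at the flange's upper face. The key fits in it with about 7 mm to spare each side; the tray drops over it by its own weight and the key then stops further turning.
- tray_ear_a (a point): Middle of the top of ear a: upright grey block on the flange, 16 mm thick along the rim, 24 mm radially (82 to 106 mm from the axis), 40 mm high above the flange's upper face; a quarter turn anticlockwise from the notch seen from above. Pushed near its foot, along the rim, it turns the tray; a high or hard push tips the tray.
- tray_ear_b (a point): The same for ear b, opposite ear a: a quarter turn clockwise from the notch.
- keeper (a joint): Angle of the keeper arm in rad: 0 = open, lying outside the tray; grows as the arm swings clockwise (seen from above) in over the flange; 1.55 = fully in, at its stop. Light friction holds it where it is left. The arm's underside is 12 mm above the bucket's rim, so an unseated, tipped-up flange blocks it.
- keeper_pivot (a point): Upright pivot axis of the keeper outside the bucket, 130 mm from its axis, 60 degrees anticlockwise (from above) from the key; the point is at the height of the arm's underside. The white arm is 60 mm long to the tab's axis, 18 mm wide, 8 mm thick. At 0 it points from the pivot 30 degrees clockwise of the bucket's +x.
- keeper_tab (a point): Centre of the top of the keeper's upright round finger tab, 18 mm in diameter, 50 mm high from the arm's underside, at the arm's free end.
- spray_bottle: Bystander: green spray bottle, 74 mm wide, 230 mm tall, standing; origin at the centre of its foot.
- jar: Bystander: empty glass jar, diameter 84 mm, 110 mm tall, standing; origin at the centre of its foot.
- brush: Bystander: bamboo brush lying down.
- scraper: Bystander: scraper lying down.

How it is judged:
By the outcome, as a careful person would: the job done as asked, in the order asked, and still so for the second after the job is handed in, with the robot touching nothing.
It also fails if it takes over 53 s, if anything falls off the work surface, if the arm or the gripper's body presses on something with over 40 N, if the wrist force passes 120 N, or if a joint passes its speed limit or range.

## Working session

There is one attempt and no reset: what is moved stays moved. The work goes in short steps, Python scripts to look and compute and a tool call to move; the robot and the scene stay as the last step left them, time stands still between calls to the robot, and variables do not carry over. Pictures are saved under pics/ and viewed, and the job is handed in when it is done.

Besides the shell and the picture viewer there is one more tool, called after ">>>" by a JSON object that holds its "method" and its "body", one argument or row to a line. step_arm: Moves the arm, as the interface text tells. Its arguments: {"type":"object","properties":{"series":{"type":"array","items":{"type":"number"}},"newtons":{"type":"number"}},"required":["series"]}

```bash
ls; mkdir -p pics
cat > h.py <<'E'
import numpy as np, cv2
from rig import manip
def grab(n,f):
    d=manip.grab_frame(n); cv2.imwrite(f'pics/{f}.png',cv2.cvtColor(d['image'],cv2.COLOR_RGB2BGR))
    np.savez(f'{f}.npz',**{k:np.asarray(v) for k,v in d.items()}); return d
def cloud(d):
    K=np.array([[d['fx'],0,d['cx']],[0,d['fy'],d['cy']],[0,0,1.]])
    h,w=d['range_z'].shape
    u,v=np.meshgrid(np.arange(w),np.arange(h))
    p=cv2.undistortPoints(np.stack([u,v],-1).reshape(-1,1,2).astype(float),K,np.array(d['dist_coeffs'],float)).reshape(h,w,2)
    z=d['range_z']; P=np.dstack([p[...,0]*z,p[...,1]*z,z]); T=np.array(d['cam_to_world'])
    W=P@T[:3,:3].T+T[:3,3]; W[z==0]=np.nan; return W
E
python3 - <<'E'
from h import *
for n in ['scene','side','wrist']:
    d=grab(n,n+'0'); print(n,np.array(d['cam_to_world']).round(3).tolist())
print(manip.state(), manip.tip_extent)
E
```

```text
pics
scene [[-0.39, 0.558, -0.733, 1.268], [0.921, 0.244, -0.305, 0.298], [0.009, -0.793, -0.609, 0.771], [0.0, 0.0, 0.0, 1.0]]
side [[-0.849, -0.356, 0.39, -0.138], [-0.527, 0.547, -0.65, 1.018], [0.018, -0.758, -0.652, 1.165], [0.0, 0.0, 0.0, 1.0]]
wrist [[1.0, -0.0, -0.002, 0.574], [-0.001, -0.964, -0.267, 0.075], [-0.002, 0.267, -0.964, 0.384], [0.0, 0.0, 0.0, 1.0]]
{'clock': 0.15, 'qpos': array([-1.14549769e+00,  1.83418319e+01,  8.96896043e+01, -1.35226237e-03,
        7.20446410e+01, -1.14688969e+00]), 'qvel': array([ 0.08706253, -0.1439625 , -0.17033503,  0.02751066,  0.06631631,
       -0.02060384]), 'joint_torque': array([-5.72294630e-04, -4.12774551e+01, -2.32154489e+01,  7.26667210e-02,
        4.33494255e-02, -9.00343002e-05]), 'tcp_pos': array([5.74603782e-01, 5.07817740e-06, 2.01432476e-01]), 'tcp_rot': array([-1.79923912e+02, -2.37143002e-04,  9.00018096e+01]), 'force': array([-0.1482582 ,  0.23606829,  0.12007326]), 'wrist_torque': array([ 0.07135433,  0.03911726, -0.02157933]), 'finger_gap': 0.09065259480067758} 0.017
```

View pics/scene0.png

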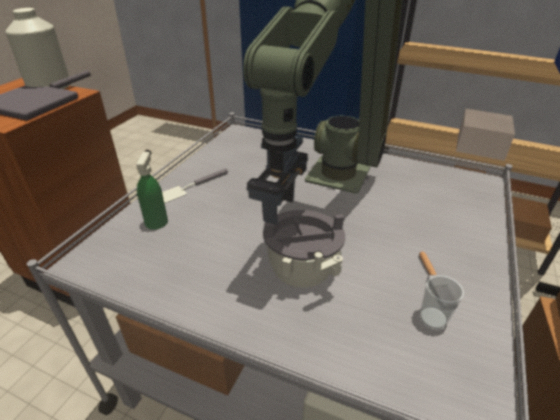

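View pics/side0.png

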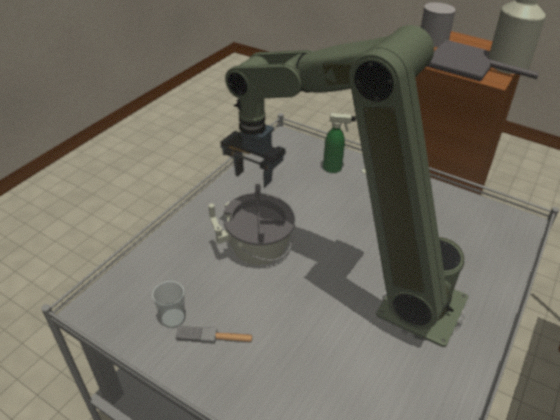

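View pics/wrist0.png

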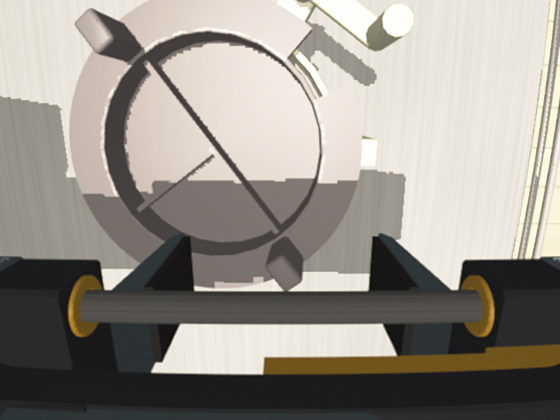

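The wrist view is map-like, with right = +x and up = +y. It shows:
- The key at the right, px (369,152).
- The keeper at the top right, with its tab at (390,25).
- The ears at (100,30) and (285,262).
- The notch gap at about (312,72), towards the upper right.

So the tray has to turn clockwise. Next I'll measure it.

```bash
python3 - <<'E'
from h import *
d=dict(np.load('wrist0.npz')); W=cloud(d)
for n,(u,v) in dict(key=(369,152),tab=(397,22),earA=(92,28),earA2=(105,35),earB=(288,272),notch=(312,72),fl=(85,150),fr=(345,150),fb=(200,268),ft=(220,20)).items(): print(n,W[v,u].round(4))
for c in ['scene','side','wrist']:
  W=cloud(dict(np.load(c+'0.npz')))
  for t in ['bucket','bucket_key','tray','tray_notch','tray_ear_a','keeper_tab','keeper','spray_bottle','jar','brush','scraper']:
    for r in manip.outline_of(t,c)[:3]:
      p=W[r['region']]; p=p[~np.isnan(p[:,0])]
      if len(p): print(c,t,round(r['confidence'],2),np.round(r['box']),np.median(p,0).round(3),p.min(0).round(3),p.max(0).round(3))
E
python3 - <<'E'
import cv2
a=cv2.imread('pics/scene0.png')[180:300,220:380]
cv2.imwrite('pics/c0.png',cv2.resize(a,None,fx=5,fy=5,interpolation=2))
a=cv2.imread('pics/wrist0.png')[0:300,50:450]
cv2.imwrite('pics/c1.png',cv2.resize(a,None,fx=2,fy=2,interpolation=2))
E
```

```text
key [0.6374 0.0483 0.1239]
tab [0.6374 0.1243 0.1725]
earA [0.4636 0.1254 0.1608]
earA2 [0.4718 0.1209 0.1621]
earB [ 0.5786 -0.0239  0.1703]
notch [0.5964 0.1042 0.11  ]
fl [0.427  0.0501 0.1175]
fr [0.6184 0.0505 0.1327]
fb [ 0.5103 -0.042   0.1241]
ft [0.5337 0.1359 0.1254]
scene bucket 0.61 [269. 252. 341. 287.] [0.609 0.091 0.085] [ 0.435 -0.034 -0.005] [0.65  0.173 0.174]
scene bucket_key 0.62 [268. 249. 342. 287.] [0.609 0.089 0.084] [ 0.521 -0.023 -0.002] [0.65  0.172 0.174]
scene tray_notch 0.62 [262. 209. 346. 258.] [0.511 0.05  0.115] [ 0.271 -0.101 -0.003] [0.642 0.158 0.221]
scene tray_ear_a 0.74 [262. 211. 347. 260.] [0.51  0.05  0.115] [ 0.272 -0.053 -0.003] [0.633 0.158 0.214]
scene keeper_tab 0.54 [315. 254. 346. 271.] [0.63  0.136 0.131] [0.579 0.102 0.092] [0.65  0.172 0.174]
scene keeper 0.61 [419. 276. 463. 332.] [0.589 0.411 0.076] [ 0.406  0.371 -0.001] [0.61  0.45  0.113]
scene keeper 0.59 [315. 249. 342. 270.] [0.626 0.137 0.131] [0.53  0.118 0.086] [0.65  0.173 0.174]
scene spray_bottle 0.64 [135. 148. 169. 232.] [ 0.543 -0.433  0.115] [-0.867 -1.851 -0.758]
[... 2015 characters left out ...]
2. 411. 164.] [0.626 0.127 0.13 ] [0.571 0.039 0.   ] [0.668 0.177 0.174]
wrist tray 0.75 [ 70.   1. 362. 293.] [0.522 0.057 0.11 ] [ 0.345 -0.121 -0.001] [0.63  0.163 0.214]
wrist tray_notch 0.65 [ 70.   0. 364. 292.] [0.522 0.057 0.11 ] [ 0.355 -0.079 -0.001] [0.632 0.151 0.214]
wrist tray_ear_a 0.91 [ 69.   0. 362. 290.] [0.522 0.057 0.11 ] [ 0.345 -0.122 -0.002] [0.657 0.186 0.248]
wrist keeper_tab 0.57 [311.   2. 414.  50.] [0.63  0.13  0.131] [ 0.593  0.116 -0.002] [0.701 0.184 0.174]
wrist keeper 0.93 [311.   0. 413.  54.] [0.63  0.13  0.131] [ 0.594  0.116 -0.002] [0.69  0.176 0.174]
wrist brush 0.16 [ 70.   0. 362. 291.] [0.522 0.057 0.11 ] [ 0.39  -0.06  -0.001] [0.657 0.183 0.214]
```

View pics/c0.png

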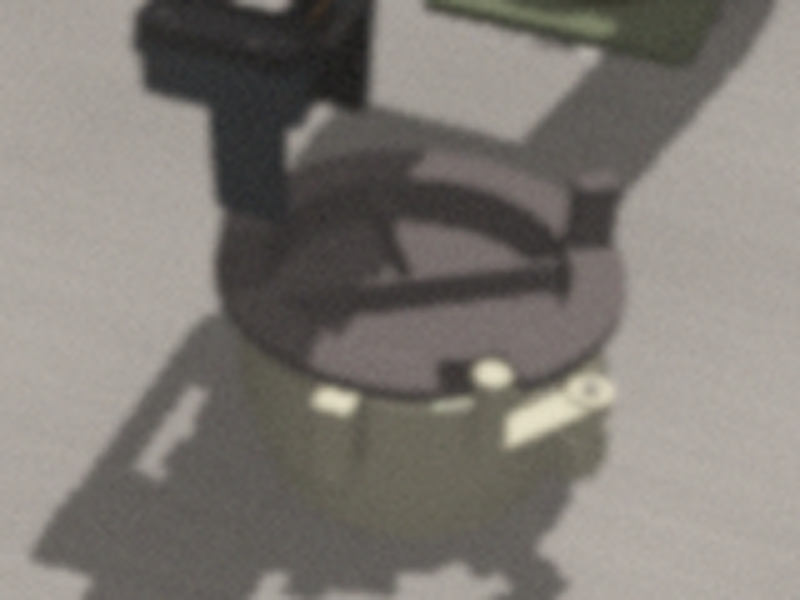

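View pics/c1.png

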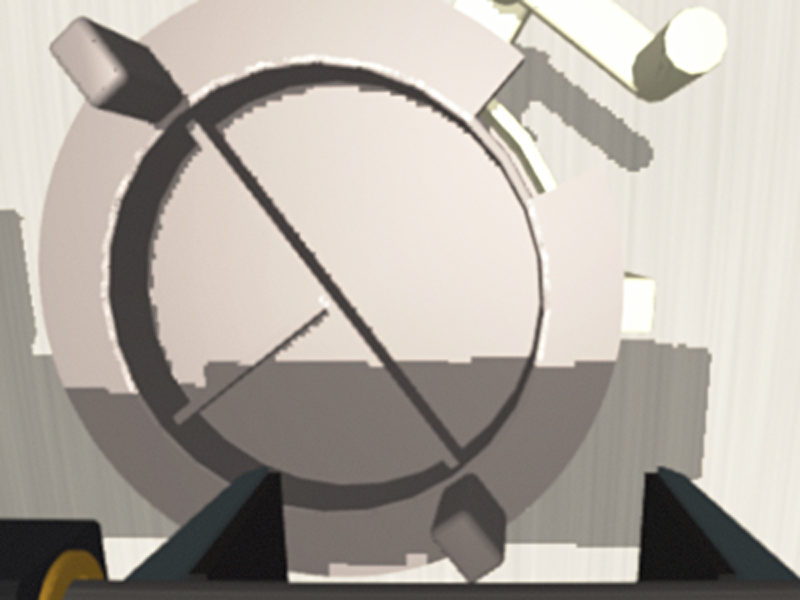

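Run:
```python
from h import *
from scipy.optimize import least_squares
d=dict(np.load('wrist0.npz')); W=cloud(d); im=d['image'].astype(int)
# tab top
def cc(mask,seed):
    n,l=cv2.connectedComponents(mask.astype(np.uint8)); 
    return l==l[seed[1],seed[0]]
z=np.nan_to_num(W[...,2])
m=cc(z>0.166,(397,22)); p=W[m]; print('tab',p.mean(0).round(4),p.min(0).round(4),p.max(0).round(4),m.sum())
(c,r)=cv2.minEnclosingCircle(p[:,:2].astype(np.float32)); print(c,r)
hsv=cv2.cvtColor(d['image'],cv2.COLOR_RGB2HSV)
m=(z>.115)&(z<.13); m[:, :362]=0; m[:, 385:]=0; m[:130]=0; m[172:]=0
p=W[m]; print('key',p.mean(0).round(4),p.min(0).round(4),p.max(0).round(4),m.sum())
for s in [(95,30),(288,272)]:
    x=W[s[1]-12:s[1]+13,s[0]-12:s[0]+13]; print(s); 
    for zt in [.155,.16,.165]:
        mm=np.zeros(z.shape,bool); mm[:,:]=z>zt; mm[295:]=0
        mm=cc(mm,s); p=W[mm]; print('ear',zt,mm.sum(),p.mean(0).round(4)); 
        print(cv2.minAreaRect((p[:,:2]*1000).astype(np.float32)))
# tray flange fit: plane + circle edge
r=manip.outline_of('tray','wrist')[0]['region']
m=r&(z>.11)&(z<.14)
yy,xx=np.nonzero(m); P=W[m]
c0=np.array([.523,.0495]); R=np.hypot(*(P[:,:2]-c0).T); k=(R>.084)&(R<.104); P=P[k]
A=np.c_[P[:,:2]-c0,np.ones(len(P))]
for i in range(3):
    s,*_=np.linalg.lstsq(A,P[:,2],rcond=None); e=np.abs(P[:,2]-A@s); A=A[e<.003];P=P[e<.003]
print('plane',s,np.degrees(np.arctan(np.hypot(*s[:2]))),np.degrees(np.arctan2(s[1],s[0])))
```

```text
tab [0.6371 0.125  0.1715] [0.6287 0.1166 0.166 ] [0.6463 0.134  0.174 ] 909
(0.6377772688865662, 0.12541531026363373) 0.009231441654264927
key [0.6375 0.0486 0.1238] [0.6317 0.0381 0.115 ] [0.6435 0.0577 0.1259] 417
(95, 30)
ear 0.155 1155 [0.4653 0.1237 0.16  ]
((464.13134765625, 124.11602783203125), (16.890737533569336, 24.392696380615234), 37.274532318115234)
ear 0.16 689 [0.4651 0.124  0.1609]
((464.27093505859375, 124.02655792236328), (14.775010108947754, 22.507783889770508), 37.06198501586914)
ear 0.165 218940 [nan nan nan]
((872.2233276367188, -100.71405029296875), (1244.8089599609375, 838.1845703125), 10.798857688903809)
(288, 272)
ear 0.155 15547 [0.5738 0.0241 0.2747]
((573.705078125, 0.6545448303222656), (76.83834075927734, 158.91543579101562), 89.9611587524414)
ear 0.16 15443 [0.5738 0.0244 0.2755]
((573.705078125, 0.6545448303222656), (76.83834075927734, 158.91543579101562), 89.9611587524414)
ear 0.165 15335 [0.5737 0.0247 0.2763]
((573.705078125, 0.6545448303222656), (76.83834075927734, 158.91543579101562), 89.9611587524414)
plane [ 0.07515914 -0.00020772  0.12511973] 4.298236443747888 -0.15835228321850514
```

>>> {"method": "step_arm", "body": {
  "series": [110,-0.013,0.003,0,0,128,-0.013,0.003,0,0,128,0,0,0,-0.108,128,0,0,0,-0.108,128,0,0,0,-0.108,128,0,0,0,-0.108,128,0,0,0,-0.108,128,0,0,0,-0.108],
  "newtons": 20
}}

```text
clock: 2.52
tcp_pos: [0.5835, -0.0367, 0.2019]
tcp_rot: [-179.9, 0.2, 128.6]
force: [-0.5, 0.1, -0.9]
finger_gap: 0.0457
```

>>> {"method": "step_arm", "body": {
  "series": [128,0.005,0.002,0,0.014,128,0.004,0.002,0,0.014,128,0,0,0,0,128,0,0,0,0,128,0,0,0,0,128,0,0,0,0,128,0,0,0,0,128,0,0,0,0]
}}

```text
clock: 3.18
tcp_pos: [0.5815, -0.0302, 0.2017]
tcp_rot: [-179.9, 0.3, 126.2]
force: [0.1, 0.6, -0.0]
finger_gap: 0.0457
```

Run:
```python
from h import *
print(manip.state()['tcp_pos'],manip.state()['tcp_rot'])
d=grab('wrist','w1')
```

```text
[ 0.58154003 -0.03024402  0.20171434] [-179.90947522    0.26328543  126.22977846]
```

View pics/w1.png

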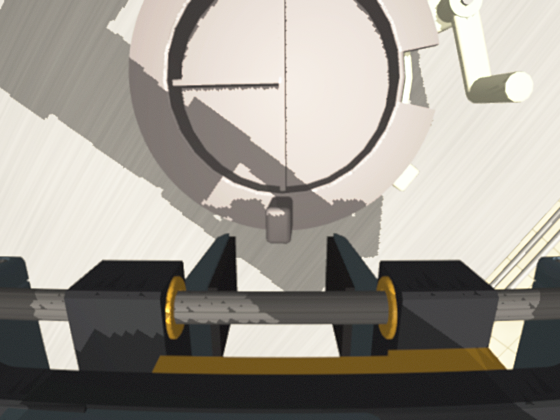

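The ear at (278,215) lies centred and square between the fingers at px 232 and 330. I'll descend.

>>> {"method": "step_arm", "body": {
  "series": [128,0.002,0,0.01,0,128,0.001,0,0.012,0,128,0,0,0.01,0,128,0,0,0.006,0,128,0,0,0,0,128,0,0,0,0,128,0,0,0,0,128,0,0,0,0]
}}

```text
clock: 3.9
tcp_pos: [0.5793, -0.0275, 0.1597]
tcp_rot: [-179.9, 0.2, 126.2]
force: [-0.8, 0.1, 0.1]
finger_gap: 0.0457
```

>>> {"method": "step_arm", "body": {
  "series": [150,0,0,0.003,0,170,0,0,0.001,0,184,0,0,0,0,184,0,-0.002,0,0,184,0,-0.002,0,0,184,0,0,0,0,184,0,0,0,0,184,0,0,0,0]
}}

```text
clock: 4.57
tcp_pos: [0.5768, -0.0304, 0.1571]
tcp_rot: [180.0, 0.4, 126.2]
force: [0.7, -0.3, -0.6]
finger_gap: 0.0257
```

>>> {"method": "step_arm", "body": {
  "series": [184,0,-0.003,0.001,0.03,184,0.0005,-0.003,0.001,0.035,184,0.0005,-0.003,0,0.035,184,0.0005,-0.003,0,0.035,184,0.0005,-0.003,0,0.035,184,0.0005,-0.003,0,0.035,184,0.0005,-0.003,0,0.035,184,0,0,0,0]
}}

```text
clock: 5.23
tcp_pos: [0.5621, -0.0377, 0.1566]
tcp_rot: [179.1, 0.5, 111.8]
force: [-0.2, -0.1, -0.8]
finger_gap: 0.0258
```

Run:
```python
from h import *
d=grab('wrist','w2');grab('scene','s2')
a=cv2.imread('pics/s2.png')[180:300,220:380]
cv2.imwrite('pics/s2c.png',cv2.resize(a,None,fx=5,fy=5,interpolation=2))
```

```text
(no output)
```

View pics/w2.png

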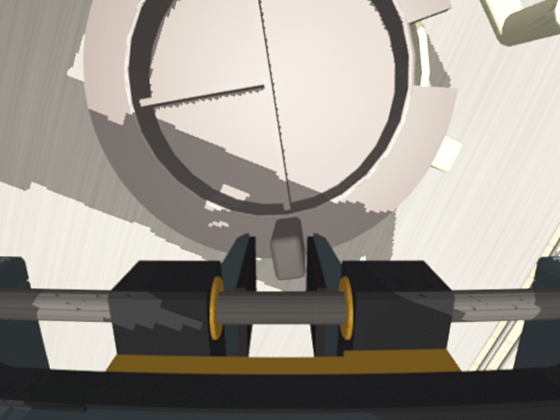

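View pics/s2c.png

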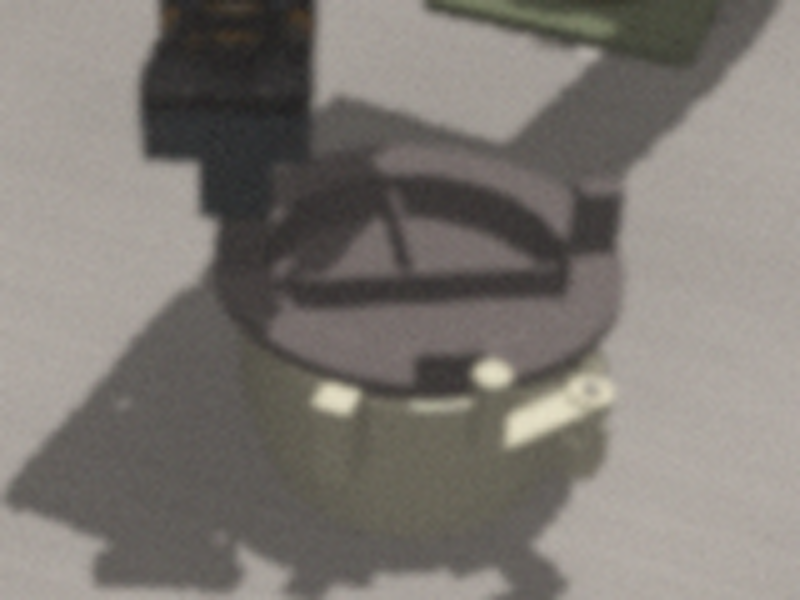

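The fingers at px 250 and 318 have begun to turn the ear, by roughly 8°, and the forces are near zero. I'll continue along the arc.

>>> {"method": "step_arm", "body": {
  "series": [184,0.0003,-0.004,0.001,0.035,184,0.0005,-0.004,0.001,0.035,184,0.0005,-0.004,0,0.035,184,0.0005,-0.004,0,0.035,184,0.0005,-0.004,0,0.035,184,0.0005,-0.004,0,0.035,184,0.0005,-0.004,0,0.035,184,0.0003,-0.002,0,0]
}}

```text
clock: 6.0
tcp_pos: [0.5336, -0.042, 0.1551]
tcp_rot: [178.9, 0.3, 97.6]
force: [0.1, 0.7, -0.5]
finger_gap: 0.0252
```

Run:
```python
from h import *
d=grab('wrist','w3');W=cloud(d)
```

```text
(no output)
```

View pics/w3.png

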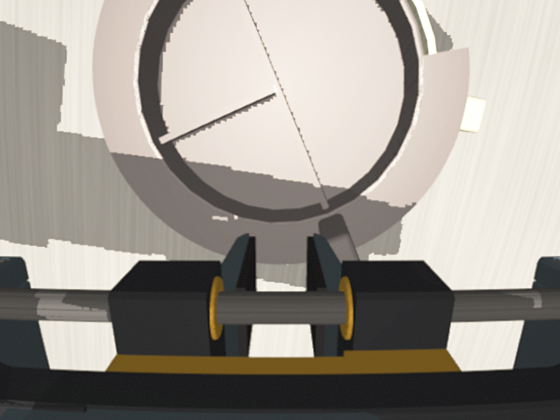

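Run:
```python
from h import *
for f in ['w2','w3']:
    d=dict(np.load(f+'.npz'));W=cloud(d)
    print(f)
    for v in range(205,285,8):
        print(v,[ '%d:%s'%(u,(W[v,u]*1000).round(0).astype(int).tolist() if W[v,u,0]==W[v,u,0] else None) for u in (range(240,335,12) if f=='w2' else range(290,370,10))])
    a=cv2.imread(f'pics/{f}.png')[190:300,180:380]
    cv2.imwrite(f'pics/{f}c.png',cv2.resize(a,None,fx=4,fy=4,interpolation=2))
grab('side','d3'); a=cv2.imread('pics/d3.png')[130:280,180:340]
cv2.imwrite('pics/d3c.png',cv2.resize(a,None,fx=4,fy=4,interpolation=2))
```

```text
w2
205 ['240:[531, -32, 111]', '252:[539, -30, 105]', '264:[546, -28, 101]', '276:[554, -25, 103]', '288:[559, -19, 118]', '300:None', '312:[572, -12, 124]', '324:[578, -8, 128]']
213 ['240:[533, -32, 126]', '252:[540, -30, 125]', '264:[547, -27, 124]', '276:[553, -24, 125]', '288:[560, -21, 127]', '300:[567, -18, 129]', '312:[573, -15, 130]', '324:[580, -12, 130]']
221 ['240:[535, -37, 126]', '252:[541, -34, 128]', '264:[548, -31, 127]', '276:[555, -27, 131]', '288:[560, -23, 138]', '300:[568, -22, 130]', '312:[575, -20, 129]', '324:[582, -17, 129]']
229 ['240:[536, -42, 126]', '252:[543, -39, 127]', '264:[550, -36, 126]', '276:[554, -26, 151]', '288:[560, -23, 154]', '300:[567, -22, 147]', '312:[577, -25, 129]', '324:[584, -22, 129]']
237 ['240:[536, -29, 175]', '252:[542, -28, 171]', '264:[552, -41, 128]', '276:[554, -26, 165]', '288:[559, -23, 166]', '300:[566, -22, 161]', '312:[570, -17, 170]', '324:[574, -14, 175]']
245 ['240:[537, -28, 185]', '252:[543, -28, 181]', '264:[554, -46, 128]', '276:[555, -29, 167]', '288:[561, -26, 168]', '300:[567, -25, 166]', '312:[568, -17, 183]'
[... 1955 characters left out ...]
 127]', '310:[543, -24, 190]', '320:[547, -23, 194]', '330:[551, -22, 195]', '340:[562, -31, 168]', '350:[567, -31, 168]', '360:[624, -93, 0]']
261 ['290:[541, -57, 126]', '300:[548, -56, 127]', '310:[543, -27, 193]', '320:[546, -23, 202]', '330:[549, -21, 205]', '340:[563, -36, 167]', '350:[544, -2, 251]', '360:[547, -2, 251]']
269 ['290:[556, -119, 1]', '300:[566, -118, 0]', '310:[544, -31, 193]', '320:[545, -24, 207]', '330:[548, -22, 211]', '340:[552, -22, 211]', '350:[543, -1, 257]', '360:[546, -2, 256]']
277 ['290:[557, -128, 0]', '300:[567, -127, 0]', '310:[544, -33, 196]', '320:[544, -24, 215]', '330:[548, -22, 217]', '340:[551, -22, 218]', '350:[542, -2, 260]', '360:[545, -2, 260]']
```

View pics/w3c.png

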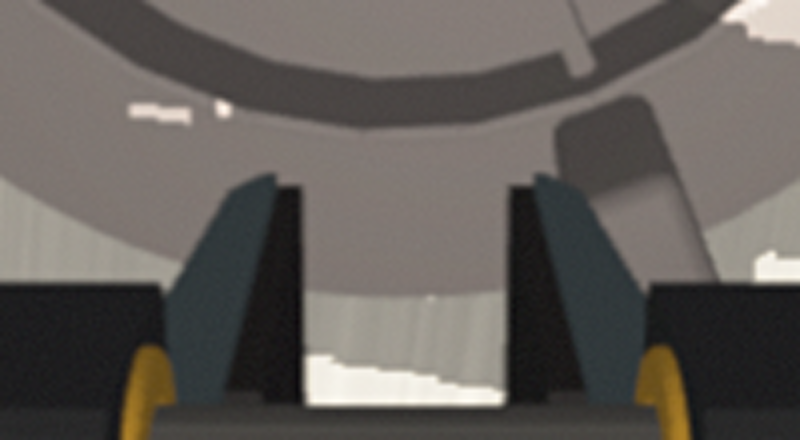

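View pics/d3c.png

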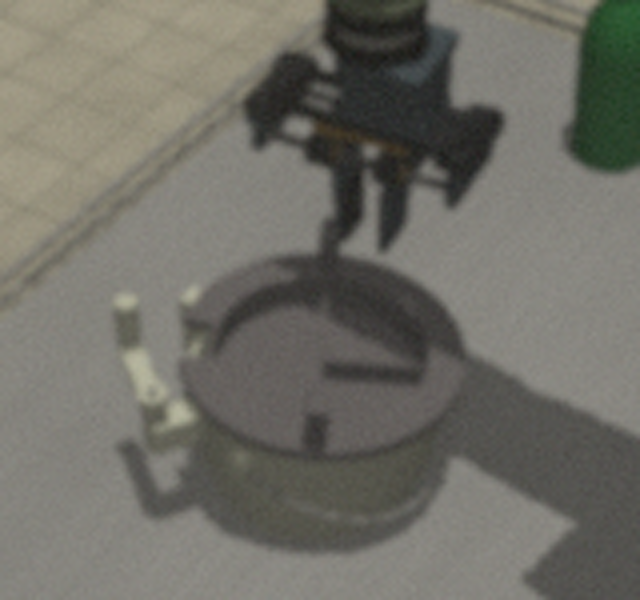

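Run:
```python
from h import *
d=dict(np.load('d3.npz'));W=cloud(d)
print(manip.state()['tcp_pos'],manip.state()['tcp_rot'],manip.state()['force'])
for v in range(168,204,2):
    print(v,[(W[v,u]*1000).round(0).astype(int).tolist() if W[v,u,0]==W[v,u,0] else None for u in range(256,288,3)])
```

```text
[ 0.53377869 -0.04201238  0.15512152] [178.90031339   0.34822487  97.63534676] [-0.70325014 -0.22488009 -0.22333234]
168 [[559, 3, 262], [550, 1, 264], [542, -3, 265], [537, -11, 263], [550, -47, 235], [713, -321, 2], [509, -16, 270], [504, -24, 268], [492, -21, 274], [484, -25, 275], [470, -18, 285]]
170 [[561, 0, 252], [550, 1, 257], [542, -2, 258], [533, -5, 260], [524, -7, 263], [516, -11, 263], [504, -8, 270], [499, -15, 268], [493, -23, 266], [492, -38, 257], [657, -337, 5]]
172 [[745, -268, 3], [737, -276, 1], [541, -1, 253], [543, -20, 240], [549, -46, 221], [515, -10, 258], [503, -7, 264], [494, -7, 268], [487, -13, 267], [493, -40, 247], [653, -330, 1]]
174 [[739, -259, 2], [732, -268, -1], [553, -19, 229], [543, -21, 232], [545, -39, 220], [691, -287, 4], [502, -5, 258], [491, -3, 264], [488, -14, 259], [478, -16, 261], [469, -17, 265]]
176 [[735, -253, -2], [724, -256, 1], [717, -265, -2], [544, -22, 223], [544, -38, 213], [687, -281, 0], [501, -3, 253], [495, -10, 251], [492, -22, 245], [653, -309, -3], [467, -14, 260]]
178 [[724, -237, 4], [716, -244, 3], [706, -249, 3]
[... 1689 characters left out ...]
 140], [557, -42, 127], [551, -49, 125], [543, -54, 125], [537, -62, 122], [607, -195, 0], [597, -199, 2], [590, -207, -1], [580, -210, 2]]
198 [[575, -18, 127], [565, -20, 130], [558, -27, 129], [550, -31, 129], None, [537, -45, 126], [531, -52, 124], [520, -54, 127], [593, -192, -1], [586, -200, -3], [574, -200, 2]]
200 [[568, -8, 129], [566, -21, 121], [555, -22, 126], [548, -27, 125], [541, -34, 124], [533, -38, 124], [524, -43, 125], [521, -54, 119], [507, -50, 127], [575, -182, 5], [570, -195, -2]]
202 [[572, -13, 116], [565, -19, 115], [557, -24, 115], [547, -26, 118], [538, -30, 120], [529, -32, 122], [518, -32, 128], [511, -38, 127], [505, -46, 124], [495, -48, 126], [562, -181, 3]]
```

Run:
```python
from h import *
for f,us in [('wrist0',range(176,200,4)),('w1',range(212,240,4)),('w3',range(230,256,4))]:
    W=cloud(dict(np.load(f+'.npz'))); print(f)
    for v in range(232,262,4): print(v,[(W[v,u]*1000).round(0).astype(int).tolist() if W[v,u,0]==W[v,u,0] else None for u in us])
d=dict(np.load('side0.npz')); W=cloud(d); r=(W[...,2]>.14)&(W[...,2]<.21)&(abs(W[...,0]-.575)<.1)&(abs(W[...,1])<.06)
p=W[r]; print(np.sort(p[p[:,1]>-.02][:,2])[:20])
print(p[np.argsort(p[:,2])][:40].round(3).tolist())
```

```text
wrist0
232 [[486, -21, 98], [488, -22, 94], [491, -22, 95], [495, -22, 94], [498, -23, 93], [502, -22, 94]]
236 [[523, 18, 219], [525, 18, 219], [526, 16, 215], [528, 16, 216], [498, -26, 95], [501, -26, 94]]
240 [[525, 17, 224], [525, 16, 221], [527, 15, 218], [528, 15, 218], [500, -27, 102], [502, -28, 99]]
244 [[525, 16, 227], [527, 16, 225], [528, 16, 225], [529, 14, 220], [501, -28, 109], [504, -28, 107]]
248 [[526, 16, 231], [528, 16, 231], [528, 14, 225], [528, 11, 217], [503, -29, 115], [506, -29, 116]]
252 [[527, 16, 235], [528, 15, 233], [529, 12, 227], [528, 9, 219], [505, -29, 124], [508, -29, 123]]
256 [[528, 15, 238], [528, 13, 233], [528, 10, 226], [528, 7, 219], [505, -32, 124], [508, -32, 124]]
260 [[529, 14, 240], [528, 10, 232], [528, 8, 227], [529, 6, 221], [505, -35, 124], [507, -36, 123]]
w1
232 [[551, -121, -1], [554, -118, 0], [558, -115, 0], [561, -113, 0], [565, -110, 1], [569, -108, 0], [572, -105, 0]]
236 [[553, -124, 2], [557, -122, 1], [547, -33, 219], [548, -33, 218], [550, -33, 215], [552, -32, 214], [575, -109, -1]]
240 [[556, -129, 0], [546, -35, 223
[... 2173 characters left out ...]
19, 0.146], [0.571, -0.017, 0.146], [0.573, -0.015, 0.147], [0.564, -0.019, 0.148], [0.568, -0.019, 0.15], [0.573, -0.009, 0.15], [0.565, -0.02, 0.151], [0.575, -0.012, 0.151], [0.577, -0.015, 0.153], [0.566, -0.022, 0.153], [0.571, -0.012, 0.153], [0.572, -0.014, 0.156], [0.569, -0.021, 0.156], [0.566, -0.017, 0.156], [0.569, -0.015, 0.156], [0.565, -0.01, 0.157], [0.575, -0.013, 0.159], [0.563, -0.018, 0.161], [0.568, -0.02, 0.161], [0.568, -0.014, 0.161], [0.57, -0.016, 0.163], [0.564, -0.019, 0.163], [0.572, -0.014, 0.163], [0.576, -0.026, 0.165], [0.571, -0.018, 0.165], [0.571, -0.03, 0.165], [0.573, -0.011, 0.165], [0.579, -0.036, 0.165], [0.575, -0.014, 0.166], [0.576, -0.031, 0.166]]
```

The pictures show the fingers slipped over the ear top. Both cameras put the real fingertips about 12 mm above the reported TCP height, not 17 mm below. The tray has turned about 9°. I'll trust the cameras, re-cage the ear and go lower.

>>> {"method": "step_arm", "body": {
  "series": [184,0,0,-0.012,0,170,0,0,-0.004,0,150,0.001,0.008,0,-0.09,140,0.001,0.008,0,-0.09,140,0.001,0.007,0,-0.09,140,0,0.003,0,-0.08,140,0,0,0,0,140,0,0,0,0]
}}

```text
clock: 6.77
tcp_pos: [0.5602, -0.0323, 0.1716]
tcp_rot: [179.1, 0.7, 118.9]
force: [-0.4, 0.3, 0.6]
finger_gap: 0.0411
```

Run:
```python
from h import *
d=grab('wrist','w4');W=cloud(d)
z=W[...,2]
m=(z>.160)&(z<.175)&(W[...,1]<0)&(np.hypot(W[...,0]-.5238,W[...,1]-.0489)<.112); m=cv2.erode(m.astype(np.uint8),np.ones((3,3)))>0; p=W[m]; print(p.mean(0),len(p),cv2.minAreaRect((p[:,:2]*1000).astype(np.float32)))
```

```text
[ 0.56230429 -0.03245135  0.16747236] 989 ((562.8754272460938, -33.327903747558594), (14.649465560913086, 22.577932357788086), 29.004318237304688)
```

View pics/w4.png

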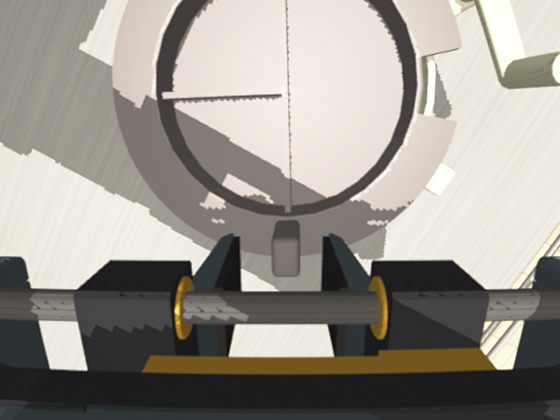

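The ear at (286,245) is centred between the fingers, so I'll go down in checked steps.

>>> {"method": "step_arm", "body": {
  "series": [140,0,0.001,0.008,0,140,0,0.001,0.008,0,140,0,0,0.007,0,140,0,0,0.005,0,140,0,0,0,0,140,0,0,0,0,140,0,0,0,0,140,0,0,0,0]
}}

```text
clock: 7.48
tcp_pos: [0.5608, -0.0318, 0.1391]
tcp_rot: [179.3, 0.6, 118.7]
force: [1.0, 0.8, -0.1]
finger_gap: 0.0409
```

Run:
```python
from h import *
d=grab('wrist','w5');W=cloud(d)
for v in range(228,262,4): print(v,[(W[v,u]*1000).round(0).astype(int).tolist() if W[v,u,0]==W[v,u,0] else None for u in range(316,350,4)])
grab('side','d5'); a=cv2.imread('pics/d5.png')[130:280,180:340]
cv2.imwrite('pics/d5c.png',cv2.resize(a,None,fx=4,fy=4,interpolation=2))
```

```text
228 [[572, -12, 127], [574, -11, 128], [576, -9, 129], [578, -8, 129], [579, -7, 130], [582, -6, 129], [584, -5, 129], [585, -4, 129], [587, -3, 130]]
232 [[573, -13, 129], [575, -12, 128], [577, -11, 129], [579, -10, 129], [581, -9, 129], [583, -8, 130], [584, -7, 130], [586, -5, 131], [588, -4, 131]]
236 [[574, -15, 129], [576, -14, 129], [571, -7, 152], [573, -6, 152], [573, -5, 156], [575, -4, 156], [586, -9, 130], [588, -8, 130], [590, -7, 130]]
240 [[575, -18, 128], [577, -16, 130], [570, -8, 159], [572, -7, 158], [573, -5, 162], [574, -4, 163], [576, -3, 162], [589, -10, 130], [591, -8, 130]]
244 [[577, -20, 128], [578, -18, 130], [571, -9, 160], [572, -7, 163], [573, -6, 164], [574, -4, 167], [575, -3, 168], [577, -3, 168], [592, -10, 131]]
248 [[578, -22, 128], [580, -20, 129], [572, -11, 161], [571, -8, 168], [573, -7, 168], [573, -5, 173], [575, -4, 172], [576, -3, 173], [577, -2, 173]]
252 [[579, -24, 130], [581, -23, 128], [572, -12, 163], [570, -8, 174], [572, -7, 173], [572, -5, 177], [573, -4, 177], [576, -4, 176], [577, -3, 177]]
256 [[580, -26, 129], [582, -25, 130], [574, -14, 161], [570, -9, 176], [571, -7, 178], [573, -6, 178], [573, -5, 181], [574, -4, 182], [575, -2, 183]]
260 [[581, -28, 129], [583, -27, 130], [574, -15, 163], [572, -10, 175], [571, -7, 182], [572, -7, 183], [572, -5, 187], [574, -4, 186], [575, -3, 186]]
```

View pics/d5c.png

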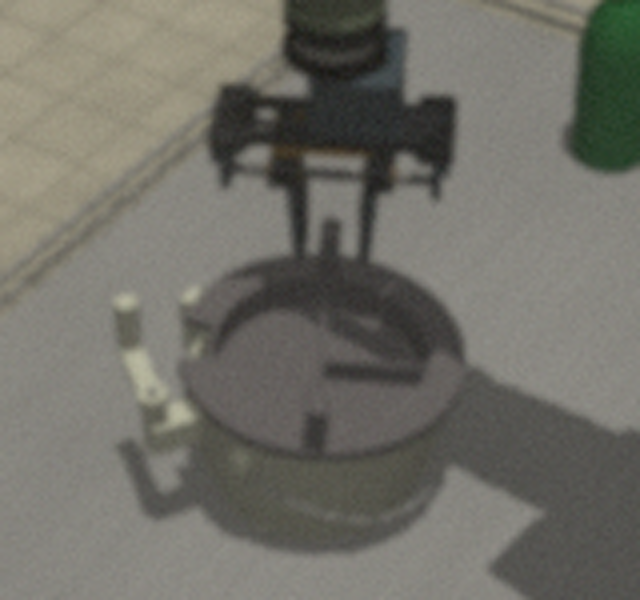

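View pics/w5.png

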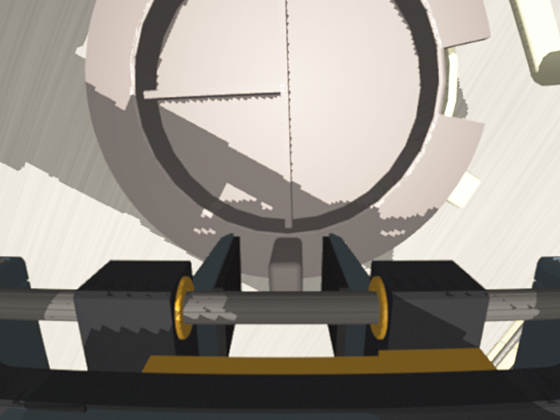

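The tips are visibly down beside the ear at z ≈ 0.152, with the flange at 0.130. I'll lower 13 mm more and narrow the cage.

>>> {"method": "step_arm", "body": {
  "series": [150,0,0,0.005,0,160,0,0.001,0.005,0,170,0,0,0.002,0,180,0,0,0,0,184,0,0,0,0,184,0,0,0,0,184,0,-0.002,0,0,184,0,-0.002,0,0]
}}

```text
clock: 8.25
tcp_pos: [0.5597, -0.0331, 0.1267]
tcp_rot: [179.1, 0.7, 118.7]
force: [2.6, 1.3, -1.3]
finger_gap: 0.0252
```

>>> {"method": "step_arm", "body": {
  "series": [184,0,-0.003,0,0.03,184,0.0005,-0.003,0,0.035,184,0.0005,-0.003,0,0.035,184,0.0005,-0.003,0,0.035,184,0.0005,-0.003,0,0.035,184,0.0005,-0.003,0,0.035,184,0,0,0,0,184,0,0,0,0]
}}

```text
clock: 8.92
tcp_pos: [0.5457, -0.0377, 0.1283]
tcp_rot: [178.2, 0.6, 106.4]
force: [-0.9, 1.3, -0.1]
finger_gap: 0.0253
```

Run:
```python
from h import *
d=grab('wrist','w6');W=cloud(d)
```

```text
(no output)
```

View pics/w6.png

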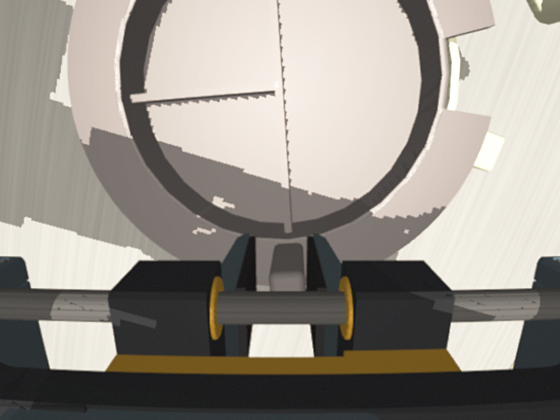

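The ear is now following inside the jaws. The rib line is about 2.5° off the tool, so the ear stands near 289° and has about 18° to go.

>>> {"method": "step_arm", "body": {
  "series": [184,0,-0.003,0.0005,0.03,184,0.0005,-0.003,0,0.035,184,0.0005,-0.003,0,0.035,184,0.0005,-0.003,0,0.035,184,0.0005,-0.003,0,0.035,184,0.0005,-0.003,0,0.035,184,0,0,0,0,184,0,0,0,0]
}}

```text
clock: 9.63
tcp_pos: [0.5333, -0.039, 0.1289]
tcp_rot: [177.4, 0.3, 94.4]
force: [-0.3, -0.6, -0.2]
finger_gap: 0.0251
```

Run:
```python
from h import *
d=grab('wrist','w7');W=cloud(d)
```

```text
(no output)
```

View pics/w7.png

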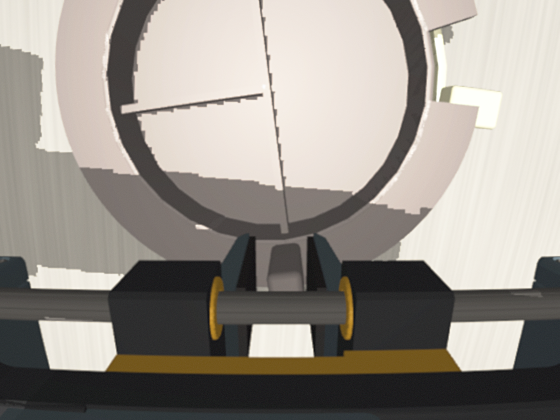

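The key at (470,105) is now at the notch's edge, with about 8° to go.

>>> {"method": "step_arm", "body": {
  "series": [184,0,-0.003,0.0005,0.02,184,0,-0.003,0,0.02,184,0,-0.003,0,0.02,184,0,-0.003,0,0.02,184,0,-0.003,0,0.02,184,0,0,0,0,184,0,0,0,0,184,0,0,0,0]
}}

```text
clock: 10.35
tcp_pos: [0.5189, -0.04, 0.1283]
tcp_rot: [177.1, 0.1, 88.2]
force: [1.3, 0.7, 1.1]
finger_gap: 0.0252
```

Run:
```python
from h import *
d=grab('wrist','w8');W=cloud(d)
```

```text
(no output)
```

View pics/w8.png

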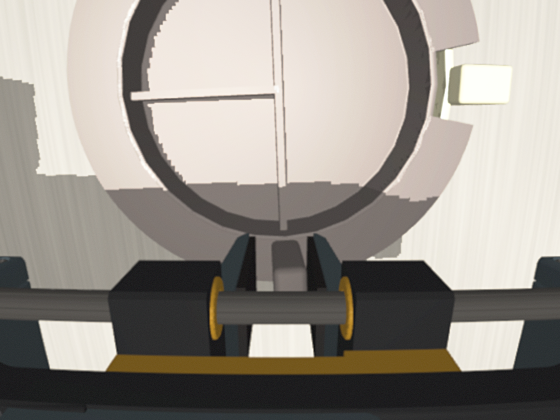

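The key at (482,84) stands inside the notch. Next I'll check whether the tray has dropped flat.

```bash
cat >> h.py <<'E'
def plane(W,c0=(.5238,.0489)):
    c0=np.array(c0);R=np.hypot(W[...,0]-c0[0],W[...,1]-c0[1]); z=W[...,2]
    P=W[(R>.080)&(R<.104)&(z>.105)&(z<.14)]
    A=np.c_[P[:,:2]-c0,np.ones(len(P))]
    for i in range(4):
        s,*_=np.linalg.lstsq(A,P[:,2],rcond=None); k=np.abs(P[:,2]-A@s)<.002; A=A[k];P=P[k]
    return s,np.degrees(np.arctan(np.hypot(*s[:2]))),len(P)
E
python3 - <<'E'
from h import *
for f in ['w7','w8','wrist0']: print(f,plane(cloud(dict(np.load(f+'.npz')))))
d=grab('side','d8');print('side',plane(cloud(d)));print('side0',plane(cloud(dict(np.load('side0.npz')))))
d=grab('scene','s8');print('scene',plane(cloud(d)));print('scene0',plane(cloud(dict(np.load('scene0.npz')))))
a=cv2.imread('pics/s8.png')[180:300,220:380]
cv2.imwrite('pics/s8c.png',cv2.resize(a,None,fx=5,fy=5,interpolation=2))
E
```

```text
w7 (array([ 0.07320191, -0.02097293,  0.12404286]), np.float64(4.354505365671639), 12669)
w8 (array([ 0.00075318, -0.00177953,  0.11793795]), np.float64(0.11071609089971648), 22099)
wrist0 (array([ 0.07509266, -0.000641  ,  0.12512131]), np.float64(4.294588773607003), 20386)
side (array([-0.00076353,  0.00185452,  0.11837373]), np.float64(0.11490913091664028), 506)
side0 (array([0.06614412, 0.00120436, 0.12468022]), np.float64(3.784892095394233), 469)
scene (array([0.00409211, 0.00131265, 0.1172436 ]), np.float64(0.24622678256924804), 780)
scene0 (array([ 0.06250275, -0.0032814 ,  0.12329298]), np.float64(3.581404194338167), 391)
```

View pics/s8c.png

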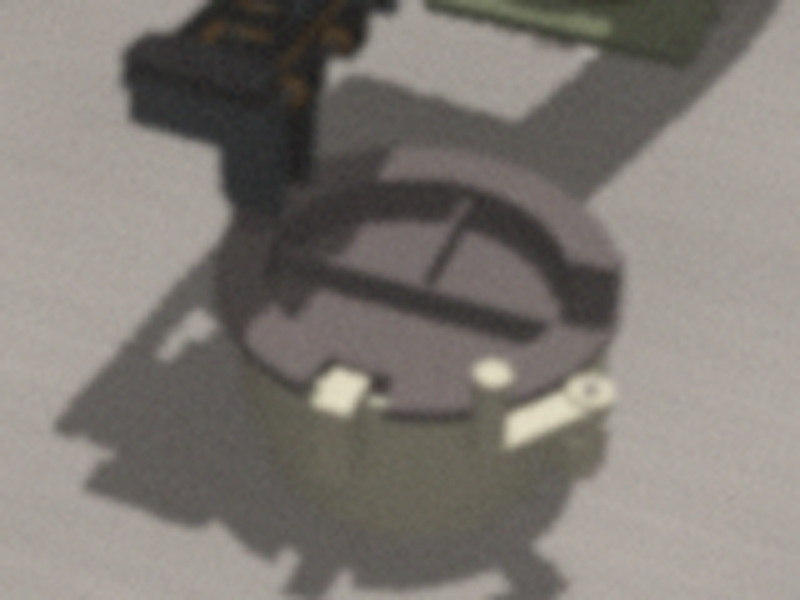

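The tray has dropped: it is flat to within 0.25° on all cameras, with the flange top at 0.118 m, which is the seated height. I'll open, lift clear and go to the keeper.

>>> {"method": "step_arm", "body": {
  "series": [160,0,0,0,0,140,0,0,0,0,130,0,0,0,0,130,0,0,-0.01,0,130,0,0,-0.015,0,130,0,0,-0.015,0,130,0,0,-0.012,0,130,0,0,0,0]
}}

```text
clock: 11.17
tcp_pos: [0.5137, -0.0394, 0.1825]
tcp_rot: [177.6, -0.0, 88.2]
force: [-0.3, 0.0, 0.2]
finger_gap: 0.0446
```

>>> {"method": "step_arm", "body": {
  "series": [130,0.01,0.008,-0.004,0,130,0.02,0.015,-0.003,0,130,0.025,0.02,0,0,130,0.025,0.02,0,0,130,0.025,0.02,0,0,130,0.02,0.015,0,0,130,0.01,0.008,0,0,130,0,0,0,0]
}}

```text
clock: 11.83
tcp_pos: [0.6262, 0.0971, 0.1943]
tcp_rot: [177.6, 0.0, 88.0]
force: [-0.6, 0.4, 0.1]
finger_gap: 0.0445
```

>>> {"method": "step_arm", "body": {
  "series": [130,0,0,0,-0.12,130,0,0,0,-0.12,130,0,0,0,-0.12,130,0,0,0,-0.12,130,0,0,0,-0.12,130,0,0,0,-0.12,130,0,0,0,-0.12,130,0,0,0,-0.08]
}}

```text
clock: 12.5
tcp_pos: [0.6195, 0.0921, 0.1906]
tcp_rot: [179.3, 1.6, 142.9]
force: [-0.2, -0.0, 0.0]
finger_gap: 0.0444
```

Run:
```python
from h import *
s=manip.state();print(s['tcp_pos'],s['tcp_rot'],s['qpos'].round(1))
d=grab('wrist','w9');W=cloud(d);z=W[...,2]
m=(z>.167)&(z<.178)&(np.hypot(W[...,0]-.6378,W[...,1]-.1254)<.03);p=W[m]
print(len(p),p.min(0),p.max(0),cv2.minEnclosingCircle(p[:,:2].astype(np.float32)))
print(plane(W))
```

```text
[0.61945839 0.09213156 0.19059739] [179.29406653   1.55356126 142.94545252] [  7.7  22.5  85.   -0.6  70.9 -45. ]
508 [0.62834982 0.11825339 0.16700298] [0.64612418 0.13458221 0.17353389] ((0.6372177004814148, 0.12599068880081177), 0.009037056006491184)
(array([ 0.00077502, -0.00052748,  0.11805936]), np.float64(0.05371439019653539), 19516)
```

View pics/w9.png

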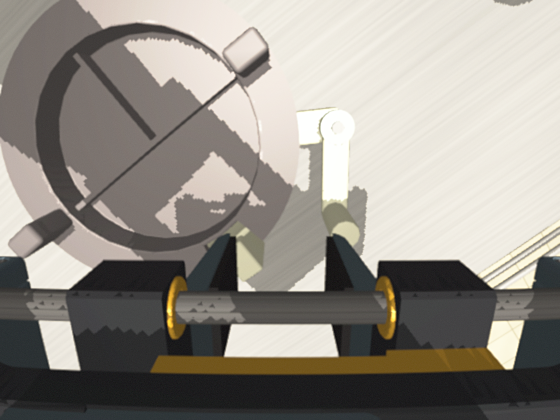

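>>> {"method": "step_arm", "body": {
  "series": [130,0.001,0.006,0,0,130,0.001,0.008,0,0,130,0.002,0.008,0,0.01,130,0.001,0.006,0,0.01,130,0.001,0.003,0,0,130,0,0,0,0,130,0,0,0,0,130,0,0,0,0]
}}

```text
clock: 13.22
tcp_pos: [0.6334, 0.1224, 0.19]
tcp_rot: [179.4, 1.4, 141.3]
force: [-0.3, 0.4, 0.1]
finger_gap: 0.0447
```

Run:
```python
from h import *
s=manip.state();print(s['tcp_pos'],s['tcp_rot'])
d=grab('wrist','w10')
```

```text
[0.63336571 0.12240932 0.19004686] [179.37295805   1.44692099 141.2705163 ]
```

View pics/w10.png

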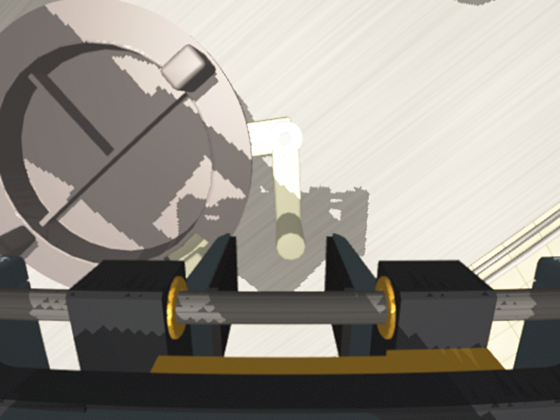

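The tab top (290,245) is centred between the fingers, so I'll descend round it.

>>> {"method": "step_arm", "body": {
  "series": [130,0.001,0.002,0.01,0,130,0.001,0.001,0.012,0,130,0,0,0.012,0,130,0,0,0.01,0,130,0,0,0.006,0,130,0,0,0,0,130,0,0,0,0,130,0,0,0,0]
}}

```text
clock: 13.93
tcp_pos: [0.6345, 0.1248, 0.1353]
tcp_rot: [179.4, 1.4, 141.2]
force: [0.3, 0.1, -0.5]
finger_gap: 0.0444
```

Run:
```python
from h import *
s=manip.state();print(s['tcp_pos'],s['tcp_rot'])
d=grab('wrist','w11');W=cloud(d)
for v in range(228,256,4): print(v,[(W[v,u]*1000).round(0).astype(int).tolist() if W[v,u,0]==W[v,u,0] else None for u in range(316,350,4)])
```

```text
[0.63446137 0.12483014 0.13534381] [179.41982653   1.41799293 141.15397918]
228 [[679, 132, 0], [682, 134, -1], [684, 137, 0], [687, 140, 0], [689, 143, 0], [692, 146, -1], [694, 149, 0], [696, 152, 0], [699, 155, -1]]
232 [[682, 129, 1], [685, 132, 1], [687, 135, 0], [690, 138, 0], [692, 141, 0], [695, 144, -1], [697, 146, -1], [700, 149, -1], [701, 152, 2]]
236 [[686, 127, 1], [688, 130, 0], [690, 133, 1], [636, 153, 148], [637, 155, 147], [637, 157, 152], [638, 158, 153], [703, 147, 0], [705, 150, 0]]
240 [[689, 124, 1], [692, 127, 0], [694, 130, 0], [635, 153, 154], [637, 154, 153], [636, 156, 158], [637, 158, 158], [639, 159, 158], [708, 148, 1]]
244 [[692, 122, 1], [695, 125, 0], [697, 128, 0], [636, 152, 157], [636, 154, 159], [636, 155, 161], [637, 157, 163], [638, 158, 164], [639, 160, 163]]
248 [[696, 119, 0], [698, 122, 1], [701, 125, -1], [637, 151, 158], [635, 153, 165], [636, 155, 165], [635, 156, 169], [637, 158, 169], [639, 159, 167]]
252 [[699, 117, 0], [701, 120, 0], [704, 123, 0], [639, 149, 158], [635, 152, 168], None, [636, 156, 172], [636, 157, 173], [637, 159, 174]]
```

View pics/w11.png

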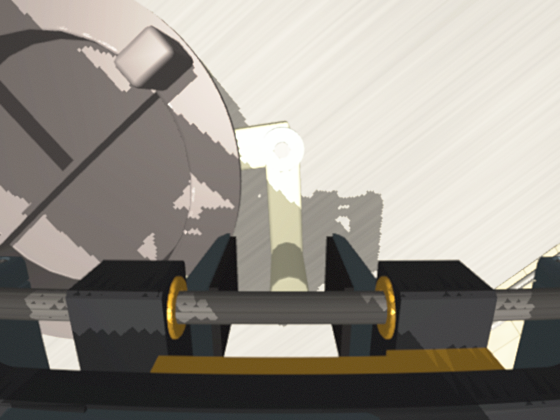

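>>> {"method": "step_arm", "body": {
  "series": [150,0,0,0.003,0,165,0,0.001,0.001,0,180,0,0,0,0,184,0,0,0,0,184,0,0,0,0,184,0,-0.002,0,0,184,0,-0.002,0,0,184,0,0,0,0]
}}

```text
clock: 14.65
tcp_pos: [0.6345, 0.1228, 0.1337]
tcp_rot: [179.1, 1.6, 141.2]
force: [-0.4, -0.3, 0.3]
finger_gap: 0.0257
```

>>> {"method": "step_arm", "body": {
  "series": [184,0,-0.003,0,0.05,184,0.0002,-0.004,0,0.07,184,0.0002,-0.004,0,0.07,184,0.0002,-0.004,0,0.07,184,0.0002,-0.004,0,0.07,184,0.0002,-0.004,0,0.07,184,0,0,0,0,184,0,0,0,0]
}}

```text
clock: 15.32
tcp_pos: [0.6163, 0.1091, 0.1339]
tcp_rot: [178.4, 1.0, 117.2]
force: [0.1, -0.9, 0.0]
finger_gap: 0.0257
```

Run:
```python
from h import *
s=manip.state();print(s['tcp_pos'],s['tcp_rot'],s['force'])
d=grab('wrist','w12');W=cloud(d)
p=s['tcp_pos'][:2]-[.5885,.1615]; print(np.hypot(*p),np.degrees(np.arctan2(p[1],p[0])))
```

```text
[0.61629666 0.10913    0.13385105] [178.35553154   1.03631176 117.18161056] [ 0.08016978 -0.94152978  0.03237399]
0.05928972101105208 -62.041775601763774
```

View pics/w12.png

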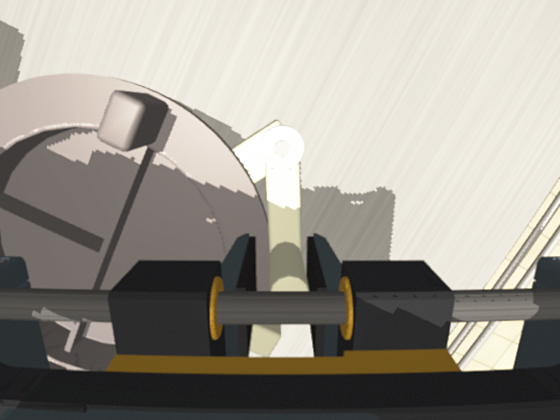

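The arm is swinging with the jaws, now at about −62° of the −119° it needs, and the forces are low. I'll continue.

>>> {"method": "step_arm", "body": {
  "series": [184,0.0001,-0.004,0,0.06,184,0.0002,-0.004,0,0.07,184,0.0002,-0.004,0,0.07,184,0.0002,-0.004,0,0.07,184,0.0002,-0.004,0,0.07,184,0.0002,-0.004,0,0.07,184,0,0,0,0,184,0,0,0,0]
}}

```text
clock: 16.03
tcp_pos: [0.5963, 0.1042, 0.1339]
tcp_rot: [177.7, 0.2, 93.3]
force: [0.0, -0.5, 0.3]
finger_gap: 0.0254
```

Run:
```python
from h import *
s=manip.state();print(s['tcp_pos'],s['tcp_rot'],s['force'])
d=grab('wrist','w13');W=cloud(d); print(plane(W))
p=s['tcp_pos'][:2]-[.5885,.1615]; print(np.hypot(*p),np.degrees(np.arctan2(p[1],p[0])))
```

```text
[0.59629693 0.10424735 0.13392711] [177.71533018   0.20089831  93.33658763] [ 0.03256506 -0.48090658  0.34286419]
(array([0.01186239, 0.02732873, 0.11658321]), np.float64(1.7064630725482393), 4598)
0.057781122680447154 -82.24490304850251
```

View pics/w13.png

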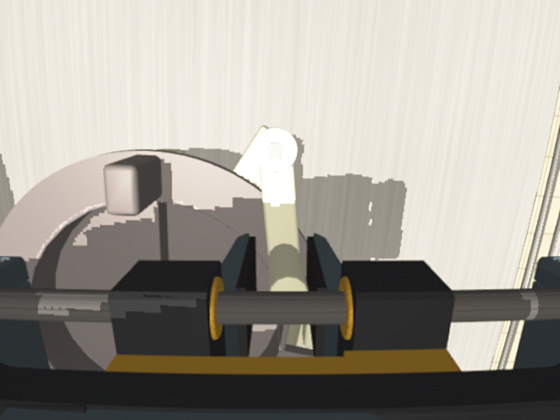

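>>> {"method": "step_arm", "body": {
  "series": [184,-0.0004,-0.004,0,0.05,184,-0.0002,-0.0045,0,0.06,184,0,-0.0045,0,0.06,184,0,-0.0045,0,0.06,184,0,-0.0045,0,0.06,184,0,-0.0045,0,0.06,184,0,0,0,0,184,0,0,0,0]
}}

```text
clock: 16.75
tcp_pos: [0.5745, 0.1062, 0.1339]
tcp_rot: [177.4, -0.7, 73.3]
force: [0.1, 0.3, 0.2]
finger_gap: 0.0257
```

Run:
```python
from h import *
s=manip.state();print(s['tcp_pos'],s['tcp_rot'],s['force'])
d=grab('wrist','w14');W=cloud(d)
p=s['tcp_pos'][:2]-[.5885,.1615]; print(np.hypot(*p),np.degrees(np.arctan2(p[1],p[0])))
```

```text
[0.57449521 0.10620825 0.13390906] [177.36109555  -0.72492828  73.29317859] [0.0858254  0.31086706 0.2152445 ]
0.05703780562487463 -104.21346639031275
```

View pics/w14.png

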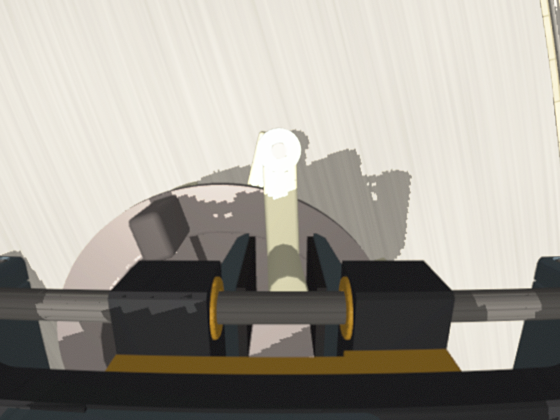

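>>> {"method": "step_arm", "body": {
  "series": [184,0,-0.004,0,0.05,184,0,-0.004,0,0.05,184,0,-0.004,0,0.05,184,0,-0.003,0,0.04,184,0,-0.002,0,0.03,184,0,-0.001,0,0,184,0,0,0,0,184,0,0,0,0]
}}

```text
clock: 17.47
tcp_pos: [0.5617, 0.1122, 0.1336]
tcp_rot: [177.3, -1.3, 60.9]
force: [0.8, 0.3, 0.0]
finger_gap: 0.0258
```

Run:
```python
from h import *
s=manip.state();print(s['tcp_pos'],s['tcp_rot'],s['force'])
d=grab('wrist','w15');W=cloud(d)
p=s['tcp_pos'][:2]-[.5885,.1615]; print(np.hypot(*p),np.degrees(np.arctan2(p[1],p[0])))
```

```text
[0.56167525 0.11215476 0.13357664] [177.2970617   -1.32922048  60.9370224 ] [0.81032304 0.2705453  0.04887197]
0.05616511442240815 -118.5291115824687
```

View pics/w15.png

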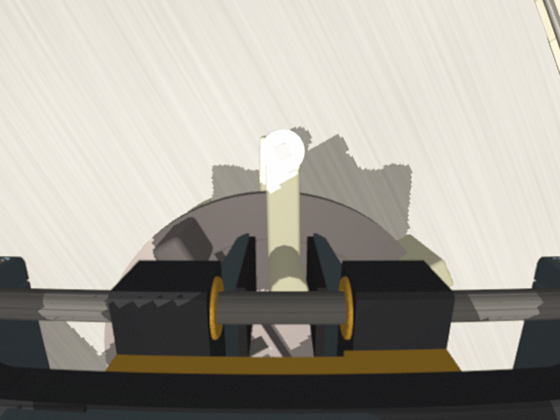

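>>> {"method": "step_arm", "body": {
  "series": [184,0,-0.002,0,0,184,0,-0.002,0,0,184,0,-0.002,0,0,184,0,-0.002,0,0,184,0,0,0,0,184,0,0,0,0,184,0,0,0,0,184,0,0,0,0]
}}

```text
clock: 18.18
tcp_pos: [0.5606, 0.1128, 0.1334]
tcp_rot: [176.5, -1.4, 61.2]
force: [1.2, -1.4, -0.9]
finger_gap: 0.0254
```

>>> {"method": "step_arm", "body": {
  "series": [184,0,-0.005,0,0,184,0,-0.006,0,0,184,0,-0.006,0,0,184,0,-0.006,0,0,184,0,-0.006,0,0,184,0,-0.006,0,0,184,0,-0.006,0,0,184,0,-0.006,0,0]
}}

```text
clock: 18.85
tcp_pos: [0.5628, 0.1119, 0.133]
tcp_rot: [170.6, -1.6, 62.4]
force: [16.3, -13.2, -7.7]
finger_gap: 0.0257
```

Run:
```python
from h import *
s=manip.state();print(s['tcp_pos'],s['tcp_rot'],s['force'])
d=grab('wrist','w16');W=cloud(d)
```

```text
[0.56275826 0.11187377 0.13302302] [170.58944064  -1.5854348   62.4189546 ] [ 16.33100301 -13.2320113   -7.72919274]
```

View pics/w16.png

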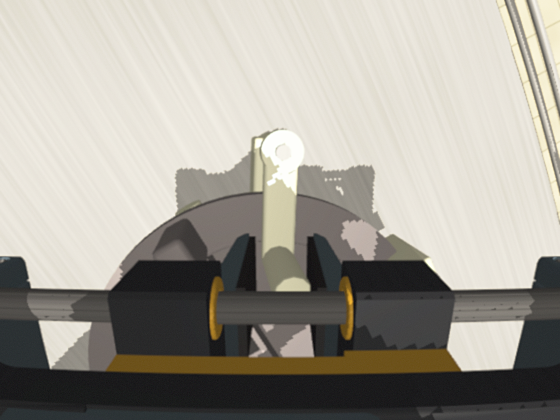

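It reached the stop: 21 N, with no further travel. Next I back off slightly to free both pads and lift straight up.

>>> {"method": "step_arm", "body": {
  "series": [184,0,0.003,0,0,184,0,0.002,0,0,178,0,0.001,0,0,172,0,0,0,0,172,0,0,0,0,172,0,0,0,0,172,0,0,0,0,172,0,0,0,0]
}}

```text
clock: 19.57
tcp_pos: [0.5662, 0.1097, 0.1334]
tcp_rot: [170.8, -1.5, 62.4]
force: [0.2, -0.1, -0.2]
finger_gap: 0.0298
```

Run:
```python
from h import *
s=manip.state();print(s['tcp_pos'],s['tcp_rot'],s['force'])
d=grab('wrist','w17');W=cloud(d)
```

```text
[0.56615946 0.10965642 0.13343696] [170.75072928  -1.54369167  62.41388489] [ 0.2212973  -0.05360215 -0.24416996]
```

View pics/w17.png

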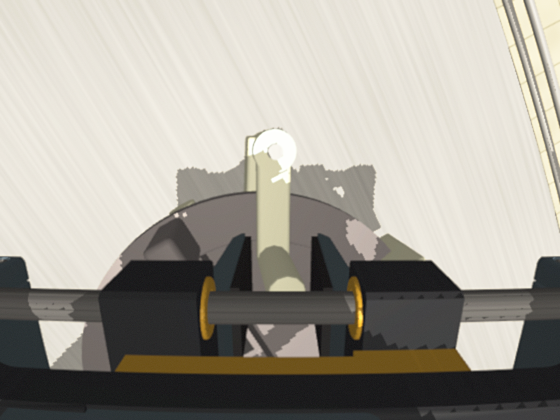

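>>> {"method": "step_arm", "body": {
  "series": [164,0,0,0,0,160,0,0,-0.005,0,160,0,0,-0.01,0,160,0,0,-0.012,0,160,0,0,-0.015,0,160,0,0,-0.015,0,160,0,0,-0.012,0,160,0,0,0,0]
}}

```text
clock: 20.28
tcp_pos: [0.5544, 0.1137, 0.2082]
tcp_rot: [170.7, -1.6, 62.4]
force: [0.6, 0.6, 0.3]
finger_gap: 0.0336
```

>>> {"method": "step_arm", "body": {
  "series": [160,0,0,-0.01,0,160,-0.015,0,-0.015,0,160,-0.025,0,-0.015,0,160,-0.03,0,-0.015,0,160,-0.03,0,-0.01,0,160,-0.03,0,0,0,160,-0.02,0,0,0,160,0,0,0,0]
}}

```text
clock: 20.95
tcp_pos: [0.4714, -0.0192, 0.2739]
tcp_rot: [170.6, -1.6, 62.7]
force: [0.2, 0.3, 0.6]
finger_gap: 0.034
```

Run:
```python
from h import *
s=manip.state();print(s['tcp_pos'],s['tcp_rot'],s['force'])
for c in ['wrist','scene','side']:
    d=grab(c,c+'18');W=cloud(d);print(c,plane(W))
    z=W[...,2]
    m=(z>.163)&(z<.178)&(np.hypot(W[...,0]-.5596,W[...,1]-.1089)<.035);p=W[m]
    if len(p)>3:
        q=p[:,:2].mean(0); v=q-[.5885,.1615];print(len(p),q,cv2.minEnclosingCircle(p[:,:2].astype(np.float32)),np.hypot(*v),np.degrees(np.arctan2(v[1],v[0])))
a=cv2.imread('pics/scene18.png')[180:300,220:380]
cv2.imwrite('pics/s18c.png',cv2.resize(a,None,fx=5,fy=5,interpolation=2))
```

```text
[ 0.47144897 -0.01915886  0.27391184] [170.62266421  -1.56781963  62.73052129] [0.21702129 0.30554759 0.62388502]
wrist (array([ 6.81097664e-04, -9.11098689e-05,  1.18049512e-01]), np.float64(0.03937161888934362), 12475)
474 [0.55966378 0.10694575] ((0.5605278015136719, 0.10789519548416138), 0.00904639158397913) 0.06170651240032312 -117.8599840727309
scene (array([0.00685784, 0.00486172, 0.1175372 ]), np.float64(0.4816352486554506), 684)
41 [0.56487437 0.11067368] ((0.5629091858863831, 0.1097625344991684), 0.009663744829595089) 0.05604895675347858 -114.93045052825693
side (array([0.00157828, 0.00765551, 0.11901067]), np.float64(0.4478439063525717), 435)
33 [0.55838334 0.11171857] ((0.5605307817459106, 0.11103548854589462), 0.011609041132032871) 0.05818250255832779 -121.17300780938338
```

View pics/s18c.png

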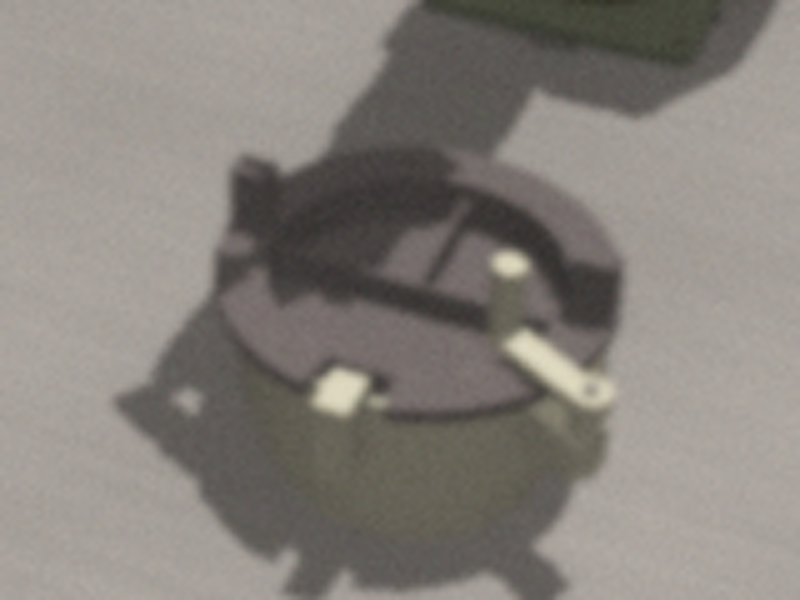

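View pics/wrist18.png

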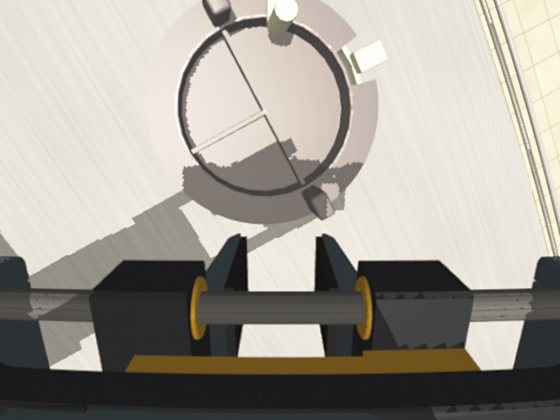

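Run:
```python
from h import *
d=dict(np.load('wrist18.npz'));W=cloud(d);z=W[...,2]
m=((z>.152)&(z<.164)&(np.hypot(W[...,0]-.5238,W[...,1]-.0489)<.112)).astype(np.uint8)
n,l,st,ce=cv2.connectedComponentsWithStats(m); C=[]
for i in range(1,n):
    if st[i,4]>60: q=W[l==i].mean(0); C.append(q); print(st[i],q.round(4))
m=(z>.115)&(z<.13)&(np.hypot(W[...,0]-.5238,W[...,1]-.0489)>.110)&(np.hypot(W[...,0]-.5238,W[...,1]-.0489)<.125)&(W[...,0]>.6);p=W[m];print('key',p.mean(0))
for t in ['jar','spray_bottle']:
  for f in ['scene0','scene18']: pass
a=np.load('scene0.npz')['image'].astype(int);b=np.load('scene18.npz')['image'].astype(int)
D=np.abs(a-b).sum(2)
for n,(x0,y0,x1,y1) in dict(jar=(418,250,466,333),bottle=(133,146,171,234),scraper=(162,168,230,208)).items(): print(n,D[y0:y1,x0:x1].mean())
s=manip.state();print(s['qvel'].round(2)); print(manip.job_done())
```

```text
[205   0  26  17 305] [0.5187 0.1342 0.1571]
[271   7  20  21 106] [0.5552 0.1046 0.1579]
[309 191  26  29 470] [ 0.5205 -0.0444  0.1574]
key [0.63793803 0.0481675  0.12388368]
jar 13.6214859437751
bottle 11.93122009569378
scraper 13.25845588235294
[ 1.05  0.84 -0.26  0.05 -0.2  -0.22]
the job is handed in; nothing more can be done
None
```

The tray is seated on the bucket, the keeper is swung in to its stop, and I handed the job in at about 21 s of the 53 s allowed.

- **Tray turned:** I pushed ear b round clockwise by about 37° until the notch dropped over the key.
- **Slip on the way:** On the first try the fingers slipped over the top of ear b after about 9°. Both cameras showed the fingertips about 29 mm higher than the stated tip offset implied. I went by the cameras, went lower, and the second try worked.
- **Seating check:** The last wrist picture puts the flange top at 0.118 m, the seated height, with 0.04° of tilt. The other two cameras give 0.5° on far fewer points. The ear line is within about 1° of the key direction, and the notch shows round the key.
- **Keeper check:** I swung the arm in by its tab until it met the stop, where it held against about 21 N. With the gripper away, the wrist camera put the arm at about −118° to −119°, against −118.8° expected fully in. The coarser scene and side cameras gave −115° and −121°.
- **Left alone:** The gripper was lifted clear with forces near zero. The picture areas around the spray bottle, jar and scraper showed no clear change; I did not check the brush separately, and nothing went near it.

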